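# Lay up the baking dishes on their serving boards

### The job

Lay up the four baking dishes for service: take them from the oven tray and set each one down, without dropping it, in the wooden serving board whose recess has the same shape as the dish, so that its foot stands flat on the recess floor and the dish is lined up with the recess. Leave the pepper mill and the salt jar where they stand.

Things in the scene. Friction and masses are not known exactly. Their poses are not given: they have to be found in the camera images.
- round_dish: an open stoneware baking dish, white and round, 64 mm across. 40 mm high. Its upper part, from 24 to 40 mm above its underside, is an upright band of the full outside size with a 5 mm wall; below the band it narrows to a foot 8 mm smaller all round. Mass about 130 g. It starts upright on the floor (3 mm thick) of a flat aluminium oven tray (354 x 325 mm, wall 20 mm high). Origin: centre of its underside; z up.
- square_dish: an open stoneware baking dish, blue and square with rounded corners, 62 x 62 mm. 40 mm high. Its upper part, from 24 to 40 mm above its underside, is an upright band of the full outside size with a 5 mm wall; below the band it narrows to a foot 8 mm smaller all round. Mass about 150 g. It starts upright on the floor (3 mm thick) of a flat aluminium oven tray (354 x 325 mm, wall 20 mm high). Origin: centre of its underside; z up, x and y square to its sides.
- oval_dish: an open stoneware baking dish, terracotta (orange-brown) and oval, 108 x 62 mm. 40 mm high. Its upper part, from 24 to 40 mm above its underside, is an upright band of the full outside size with a 5 mm wall; below the band it narrows to a foot 8 mm smaller all round. Mass about 190 g. It starts upright on the floor (3 mm thick) of a flat aluminium oven tray (354 x 325 mm, wall 20 mm high). Origin: centre of its underside; z up, x along its length.
- oblong_dish: an open stoneware baking dish, green and rectangular with rounded corners, 104 x 58 mm. 40 mm high. Its upper part, from 24 to 40 mm above its underside, is an upright band of the full outside size with a 5 mm wall; below the band it narrows to a foot 8 mm smaller all round. Mass about 200 g. It starts upright on the floor (3 mm thick) of a flat aluminium oven tray (354 x 325 mm, wall 20 mm high). Origin: centre of its underside; z up, x along its length.
- round_board: a loose wooden serving board, 16 mm thick, round, 104 mm across, with a routed recess 6 mm deep in the middle, round, 67 mm across, whose floor is dark; the dish's foot stands in it with 8 mm or more to spare all round. It lies flat on the steel counter. Origin: centre of the board's underside, so that the recess floor is 10 mm above it; z up.
- square_board: a loose wooden serving board, 16 mm thick, square, 100 x 100 mm, with a routed recess 6 mm deep in the middle, square, 65 x 65 mm, whose floor is dark; the dish's foot stands in it with 8 mm or more to spare all round. It lies flat on the steel counter. Origin: centre of the board's underside, so that the recess floor is 10 mm above it; z up, x and y square to its sides.
- oval_board: a loose wooden serving board, 16 mm thick, oval, 142 x 96 mm, with a routed recess 6 mm deep in the middle, oval, 111 x 65 mm, whose floor is dark; the dish's foot stands in it with 8 mm or more to spare all round. It lies flat on the steel counter. Origin: centre of the board's underside, so that the recess floor is 10 mm above it; z up, x along its length.
- oblong_board: a loose wooden serving board, 16 mm thick, rectangular, 138 x 90 mm, with a routed recess 6 mm deep in the middle, rectangular, 107 x 61 mm, whose floor is dark; the dish's foot stands in it with 8 mm or more to spare all round. It lies flat on the steel counter. Origin: centre of the board's underside, so that the recess floor is 10 mm above it; z up, x along its length.
- pepper_mill: a turned dark wooden pepper mill, 54 mm across the foot and 131 mm high, standing loose on the counter beyond the dishes. Origin: centre of its underside. Bystander.
- salt_jar: a glass salt jar with a steel lid, 56 mm across and 60 mm high, standing loose on the counter beyond the boards. Origin: centre of its underside. Bystander.
There are look-alikes about, which are no part of the job. What is shaped like the square_board but blue or white is not meant.

How it is judged:
By the outcome, as a careful person would: the job done as asked, in the order asked, and still so for the second after the job is handed in, with the robot touching nothing.
It also fails if it takes over 115 s, if anything falls off the work surface, if the arm or the gripper's body presses on something with over 40 N, if the wrist force passes 120 N, or if a joint passes its speed limit or range.

### The arm

A 6-joint arm with a two-finger parallel gripper is mounted at the origin on the work surface. World frame = base frame: x ahead of the robot, y to its left, z up, the work surface at z = 0. Lengths are in mm, angles in rad, forces in N, time in s.
With the tool pointing down it reaches from about 400 to 925 mm from the base axis. Payload 12.5 kg.
Tool frame: the origin (TCP) lies on the centre line of the jaws, within the pads' length; the fingertips stand 14 mm ahead of it and the grasp point (between the pads) lies 5 mm behind it; z points along the fingers, x is the direction in which the jaws open and shut, and the axes are right-handed (so a half turn about z gives the same grasp; the last joint's range is limited). The gripper opens to 95 mm and grips with 3 to 60 N. Pads are 20 mm wide; open, the fingers measure 119 mm over their backs; the gripper's body (75 mm by 180 mm) begins 59 mm behind the grasp point.
Start: joints at [1.066, 0.491, 1.559, -0, 1.092, -0.106], TCP at [242.68, 575.979, 228.661] pointing down, gripper open.
Joint ranges: [-3.1, 3.1], [-0.84, 2.19], [0.05, 2.79], [-1.13, 4.28], [0.06, 2.93], [-2.69, 2.69]. Speed limits (rad/s): [2.22, 2.22, 2.79, 3.14, 3.14, 3.14].

### API

Orientations are given as [roll, pitch, yaw] about the fixed x, y, z axes, in that order (R = Rz(yaw) Ry(pitch) Rx(roll)).
In Python, from cell import state, read_camera, job_done gives the robot as it stands.
- The arm moves only by the shell command python3 -m handwheel 'ROWS'. ROWS is JSON, a list of rows, each an object of numbers: "hand": the finger opening in m, from 0 to 0.0951; "x", "y", "z": the shift along the world's x, y, z in m; "spin": the turn about the world's z in units of 5 degrees (1.0 is 5 degrees). In form: [{"hand": .., "x": .., "y": .., "z": .., "spin": ..}, ...]. A call has 1 to 20 rows; each row is the pose to reach, as a shift and turn from the pose commanded when the call began; what a row does not reach only later rows make up. A row lasts 1/12 s, in which the tool goes at most 41.7 mm and 7.16 degrees, less where a joint would pass 70% of its speed; a pose out of reach is approached as far as the arm can. A call with a gripper value outside its range is refused whole. The fingers move at their own pace and stop on an object; the grip force is fixed at half the most. Time passes only in rows, so rows that repeat a pose let the fingers close. It gives the time, the measured TCP pose, the force and the opening at its end, in the units of the state.
- state(): the state, without advancing time (a new reading comes with each control period).
- read_camera(name): name is "scene" or "top" or "wrist"; returns a dict with "img" (400x640x3 uint8, red, green, blue), "fx", "fy", "cx", "cy" (pixels), "T" (4x4, takes a point from camera to world coordinates). Camera axes: x right, y down, z forward; pixel columns grow to the right and rows downward; lengths in mm; the calibration is good to about 2 mm. A picture is of the moment at which its call begins. There is no depth.
- job_done(): hands the job in, once; it reports no verdict.
The state is a dict: "t": time; "joints": joint angles; "qvel": joint speeds; "tau": joint torques, N m; "eef_pos": TCP position; "tcp_rot": TCP orientation; "ft_force": force on the tool from outside, world axes, zero at the start; "moment": the same for the moment, N m; "opening": opening from 0.0 (shut) to 1.0 (fully open).
Only numpy, scipy, OpenCV 4.12 (cv2) and the standard library are available. Lean on these libraries where they do the work, as an engineer would, in place of code of your own. Each camera call takes 0.05 s, during which the arm holds its last target. There are 200 camera calls.

## Working session

There is one attempt and no reset: what is moved stays moved. The work goes in short steps, Python scripts to look and compute and a shell command to move; the robot and the scene stay as the last step left them, time stands still between calls to the robot, and variables do not carry over. Pictures are saved under pics/ and viewed, about 12 in all and at most 16, crops included, and the job is handed in when it is done.

```bash
mkdir -p pics; ls; cat > h.py <<'E'
import numpy as np,cv2
from cell import state,read_camera
def snap(n,f):
    c=read_camera(n); np.savez('pics/'+f+'.npz',**c); cv2.imwrite('pics/'+f+'.png',c['img'][:,:,::-1]); return c
def load(f): return dict(np.load('pics/'+f+'.npz'))
def ray(c,u,v,z):
    d=c['T'][:3,:3]@np.array([(u-c['cx'])/c['fx'],(v-c['cy'])/c['fy'],1]); o=c['T'][:3,3]
    return o+d*(z-o[2])/d[2]
def proj(c,p):
    q=c['T'][:3,:3].T@(np.array(p)-c['T'][:3,3]); return q[0]/q[2]*c['fx']+c['cx'],q[1]/q[2]*c['fy']+c['cy']
E
python3 - <<'E'
from h import *
for n in ('top','scene'):
    c=snap(n,n+'0'); print(n,c['fx'],c['cx'],c['cy'],np.round(c['T'],3).tolist())
print(state())
E
```

```text
pics
top 505.1896579776956 324.02728389641834 203.47816559250603 [[-0.0, -0.995, 0.102, 429.956], [-1.0, -0.001, -0.015, -66.774], [0.015, -0.102, -0.995, 1465.333], [0.0, 0.0, 0.0, 1.0]]
scene 401.1691685897817 321.35817726498993 193.0554075559012 [[0.527, 0.521, -0.671, 1322.138], [0.849, -0.304, 0.432, -546.571], [0.021, -0.798, -0.603, 710.728], [0.0, 0.0, 0.0, 1.0]]
{'t': 0.1, 'joints': array([ 1.06641401e+00,  4.91496081e-01,  1.55936318e+00,  8.11324339e-06,
        1.09172998e+00, -1.05593660e-01]), 'qvel': array([-0.00112089, -0.00195476, -0.00266991, -0.00061776,  0.00080685,
        0.00160095]), 'tau': array([ 2.00288196e-03, -6.13618755e+01, -2.58605754e+01,  6.94419653e-02,
        4.69398103e-02, -2.42969531e-05]), 'eef_pos': array([242.56725899, 575.79580255, 228.13089672]), 'tcp_rot': array([-3.14148046e+00,  9.90271830e-04,  1.17200398e+00]), 'ft_force': array([-0.19632766,  0.30763992,  0.10857418]), 'moment': array([-0.02613653, -0.03326919,  0.01003008]), 'opening': 0.9958516808883293}
```

View pics/top0.png

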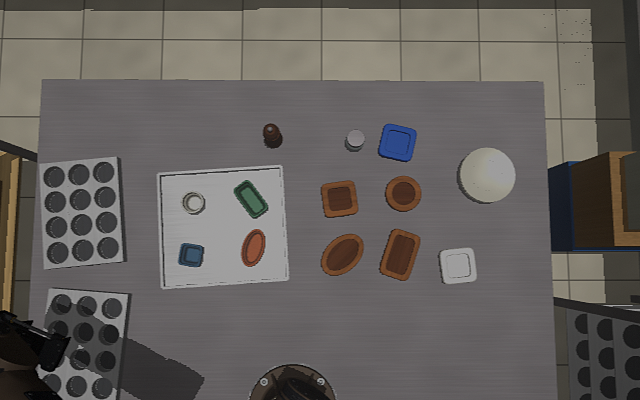

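View pics/scene0.png

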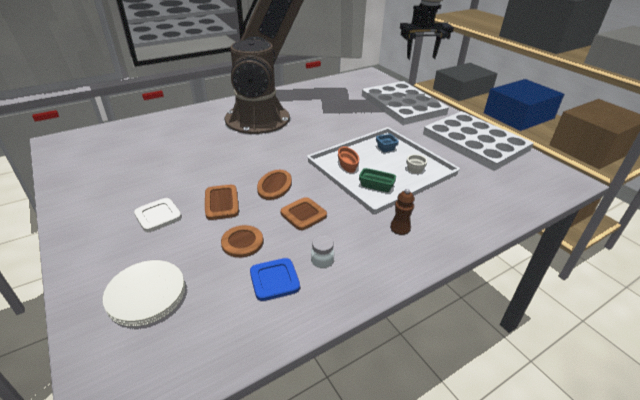

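Candidates (top view px):
- Dishes: round (193,203), oblong (251,199), square (191,255), oval (253,248).
- Wooden boards: square (340,199), round (403,194), oval (342,255), oblong (400,254).
- Not meant: the blue square tray (398,143), the white square one (458,265) and the white plate (487,175).

```bash
cat > m.py <<'E'
from h import *
c=load('top0'); img=c['img']; hsv=cv2.cvtColor(img,cv2.COLOR_RGB2HSV)
big=img.copy()[:,:,::-1].copy()
def blob(name,u,v,z,r=32,white=False):
    m=np.zeros(img.shape[:2],np.uint8); s=np.s_[v-r:v+r,u-r:u+r]
    if white:  # darker than tray
        g=img.astype(int); m[s]=((g.max(2)-g.min(2))[s]>14)*255
    else: m[s]=(hsv[s][:,:,1]>90)*255
    m=cv2.morphologyEx(m,cv2.MORPH_CLOSE,np.ones((3,3)))
    cs=cv2.findContours(m,cv2.RETR_EXTERNAL,cv2.CHAIN_APPROX_NONE)[0]
    k=max(cs,key=cv2.contourArea)[:,0,:]; cv2.drawContours(big,[k[:,None]],-1,(255,255,0),1)
    w=np.array([ray(c,a,b,z)[:2] for a,b in k],np.float32)
    (x,y),(a,b),t=cv2.minAreaRect(w)
    if a<b: a,b,t=b,a,t+90
    print(name,'xy',round(x),round(y),'size',round(a),round(b),'long-axis deg',round((t+90)%180-90,1))
blob('round_dish',193,203,43,20,True)
for n,u,v in(('oblong',251,199),('square',191,255),('oval',253,248)):blob(n+'_dish',u,v,43,26)
for n,u,v in(('square',340,199),('round',403,194),('oval',342,255),('oblong',400,254)):blob(n+'_board',u,v,16)
cv2.imwrite('pics/m.png',cv2.resize(big[130:300,150:440],None,fx=2.7,fy=2.7,interpolation=0))
E
python3 m.py
```

```text
Traceback (most recent call last):
  File "m.py", line 16, in <module>
    blob('round_dish',193,203,43,20,True)
    ~~~~^^^^^^^^^^^^^^^^^^^^^^^^^^^^^^^^^
  File "m.py", line 11, in blob
    k=max(cs,key=cv2.contourArea)[:,0,:]; cv2.drawContours(big,[k[:,None]],-1,(255,255,0),1)
      ~~~^^^^^^^^^^^^^^^^^^^^^^^^
ValueError: max() iterable argument is empty
```

```bash
python3 - <<'E'
from h import *
i=load('top0')['img']; print(i[203,178:210].tolist())
E
sed -i 's/m\[s\]=((g.*/m[s]=(g.max(2)[s]<200)*255/' m.py; python3 m.py
```

```text
[[159, 158, 159], [161, 161, 161], [157, 157, 155], [151, 150, 144], [116, 114, 107], [72, 71, 65], [111, 109, 100], [112, 110, 101], [76, 75, 70], [85, 83, 76], [121, 119, 113], [152, 151, 146], [162, 161, 157], [160, 159, 154], [159, 158, 154], [159, 159, 155], [159, 158, 156], [159, 159, 155], [159, 158, 156], [159, 159, 156], [161, 160, 157], [162, 161, 159], [150, 149, 147], [147, 147, 143], [151, 149, 144], [104, 102, 95], [57, 56, 56], [129, 127, 128], [164, 164, 164], [160, 159, 159], [160, 158, 158], [159, 158, 158]]
round_dish xy 578 283 size 113 110 long-axis deg 1.3
oblong_dish xy 568 76 size 17 4 long-axis deg 10.0
square_dish xy 431 286 size 60 60 long-axis deg 80.6
oval_dish xy 452 112 size 106 61 long-axis deg -10.7
square_board xy 592 -132 size 100 99 long-axis deg 8.1
round_board xy 608 -316 size 102 102 long-axis deg 44.5
oval_board xy 433 -139 size 139 93 long-axis deg -45.1
oblong_board xy 432 -304 size 138 90 long-axis deg -19.2
```

View pics/m.png

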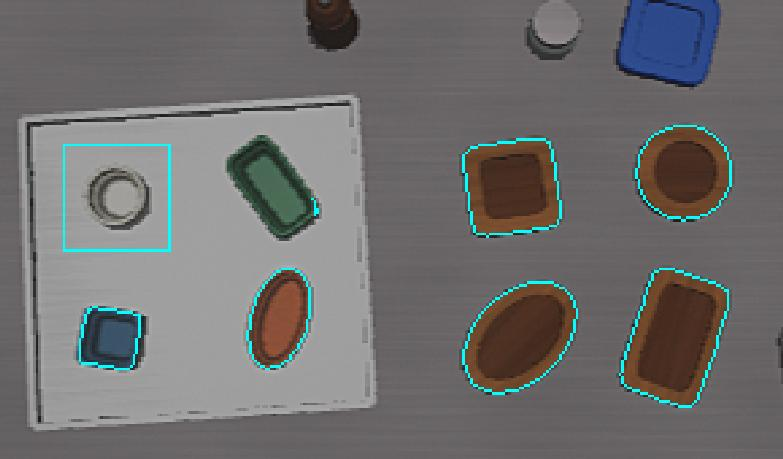

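The outlines of the square and oval dishes and all four boards match the given sizes to within 3 mm. Only the white and green thresholds need fixing.

```bash
sed -i 's/<200)/<135)/; s/1\]>90)\*255/1]>(60 if name=="oblong_dish" else 90))*255/' m.py; python3 m.py | head -3; python3 - <<'E'
from h import *
c=snap('wrist','w0'); T=c['T']; s=state()
from scipy.spatial.transform import Rotation as R
Rt=R.from_euler('xyz',s['tcp_rot']).as_matrix()
print(c['fx'],np.round(Rt.T@(T[:3,3]-s['eef_pos']),1),np.round(Rt.T@T[:3,:3],2).tolist())
E
```

```text
round_dish xy 577 280 size 67 63 long-axis deg 45.9
oblong_dish xy 589 121 size 103 56 long-axis deg 37.1
square_dish xy 431 286 size 60 60 long-axis deg 80.6
313.13674438598025 [  -0.2  -69.2 -155.8] [[1.0, -0.0, 0.0], [0.0, 0.97, 0.25], [-0.0, -0.25, 0.97]]
```

```bash
r='{"hand":0.095,"x":0.188,"y":-0.290,"z":-0.078,"spin":2.68}'; python3 -m handwheel '[{"hand":0.095,"x":0.188,"y":-0.290,"z":-0.078,"spin":2.68},{"hand":0.095,"x":0.188,"y":-0.290,"z":-0.078,"spin":2.68},{"hand":0.095,"x":0.188,"y":-0.290,"z":-0.078,"spin":2.68},{"hand":0.095,"x":0.188,"y":-0.290,"z":-0.078,"spin":2.68},{"hand":0.095,"x":0.188,"y":-0.290,"z":-0.078,"spin":2.68},{"hand":0.095,"x":0.188,"y":-0.290,"z":-0.078,"spin":2.68},{"hand":0.095,"x":0.188,"y":-0.290,"z":-0.078,"spin":2.68},{"hand":0.095,"x":0.188,"y":-0.290,"z":-0.078,"spin":2.68},{"hand":0.095,"x":0.188,"y":-0.290,"z":-0.078,"spin":2.68},{"hand":0.095,"x":0.188,"y":-0.290,"z":-0.078,"spin":2.68},{"hand":0.095,"x":0.188,"y":-0.290,"z":-0.078,"spin":2.68},{"hand":0.095,"x":0.188,"y":-0.290,"z":-0.078,"spin":2.68},{"hand":0.095,"x":0.188,"y":-0.290,"z":-0.078,"spin":2.68}]'; python3 -c "from h import *; snap('wrist','w1');print(state()['eef_pos'],state()['tcp_rot'])"
```

```text
t: 1.23
eef_pos: [430.2, 286.9, 150.9]
tcp_rot: [3.141, -0.0, 1.407]
ft_force: [-1.3, 0.1, 0.4]
opening: 0.999
[430.13738007 286.93276727 150.91286349] [ 3.14132207e+00 -3.78130518e-04  1.40740029e+00]
```

View pics/w1.png

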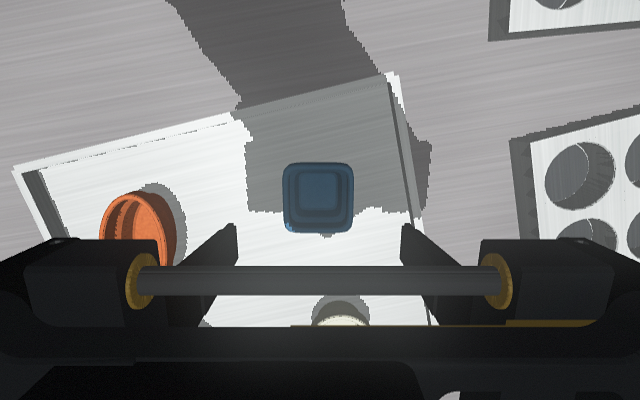

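Square dish seen at px (318,198), rim complete and between the open fingers.

```bash
cat >> h.py <<'E'
def meas(c,p,z,test,r=75,out=None):
    """outline centre near world point p, seen at height z, corrected for the 16 mm upright band"""
    img=c['img']; hsv=cv2.cvtColor(img,cv2.COLOR_RGB2HSV); u,v=[int(a) for a in proj(c,(p[0],p[1],z))]
    k=c['fx']/(c['T'][2,3]-z)*r
    yy,xx=np.mgrid[:img.shape[0],:img.shape[1]]
    m=(test(hsv,img.astype(int))&((xx-u)**2+(yy-v)**2<k*k)).astype(np.uint8)*255
    m=cv2.morphologyEx(m,cv2.MORPH_OPEN,np.ones((3,3))); m=cv2.morphologyEx(m,cv2.MORPH_CLOSE,np.ones((5,5)))
    q=max(cv2.findContours(m,cv2.RETR_EXTERNAL,cv2.CHAIN_APPROX_NONE)[0],key=cv2.contourArea)
    if out: o=img[:,:,::-1].copy(); cv2.drawContours(o,[q],-1,(255,255,0),1); cv2.imwrite('pics/'+out,o)
    w=np.array([ray(c,a,b,z)[:2] for a,b in q[:,0]],np.float32)
    (x,y),(a,b),t=cv2.minAreaRect(w)
    if a<b: a,b,t=b,a,t+90
    o=c['T'][:3,3]; xy=np.array([x,y]); xy+=8*(xy-o[:2])/(o[2]-z)
    t=(t+90)%180-90
    print('xy',xy.round(1),'size',round(a,1),round(b,1),'deg',round(t,1)); return xy,t
blue=lambda h,i:(h[:,:,1]>80)&(h[:,:,0]>90)&(h[:,:,0]<125)
green=lambda h,i:(h[:,:,1]>55)&(h[:,:,0]>50)&(h[:,:,0]<90)
warm=lambda h,i:(h[:,:,1]>90)&((h[:,:,0]<18)|(h[:,:,0]>172))
E
python3 - <<'E'
from h import *
meas(load('w1'),(431,288),43,blue,55,'w1m.png'); meas(load('top0'),(431,288),43,blue,55)
E
```

```text
xy [426.9 287.3] size 60.1 53.9 deg 79.0
xy [431.7 280.9] size 63.5 46.1 deg -1.4
```

```bash
python3 - <<'E'
from h import *
c=load('w1');h=cv2.cvtColor(c['img'],cv2.COLOR_RGB2HSV)
print(h[150:245:4,318].tolist()); print(h[198,276:364:4].tolist())
import h as H
f=lambda h,i:(h[:,:,1]>65)&(h[:,:,0]>85)&(h[:,:,0]<130)
meas(c,(431,288),43,f,55,'w1m.png'); meas(load('top0'),(431,288),43,f,55)
E
```

```text
[[83, 8, 135], [80, 6, 134], [83, 8, 135], [98, 43, 88], [102, 96, 90], [103, 90, 82], [102, 96, 93], [103, 98, 94], [103, 97, 95], [103, 96, 96], [103, 96, 93], [102, 97, 95], [104, 93, 96], [102, 89, 97], [103, 93, 96], [102, 69, 81], [103, 58, 79], [103, 74, 89], [103, 63, 85], [103, 52, 78], [103, 79, 103], [75, 2, 249], [80, 3, 240], [80, 3, 241]]
[[83, 8, 134], [90, 8, 134], [104, 82, 100], [102, 68, 83], [103, 80, 92], [103, 67, 80], [102, 81, 91], [103, 87, 97], [102, 91, 95], [102, 92, 97], [103, 95, 97], [102, 93, 96], [103, 91, 95], [102, 95, 97], [103, 93, 96], [103, 83, 86], [104, 61, 71], [104, 79, 84], [103, 76, 84], [103, 92, 91], [80, 6, 132], [90, 6, 132]]
xy [431.1 285.9] size 62.0 61.2 deg -9.4
xy [430.8 285.4] size 61.5 56.3 deg -9.0
```

View pics/w1m.png

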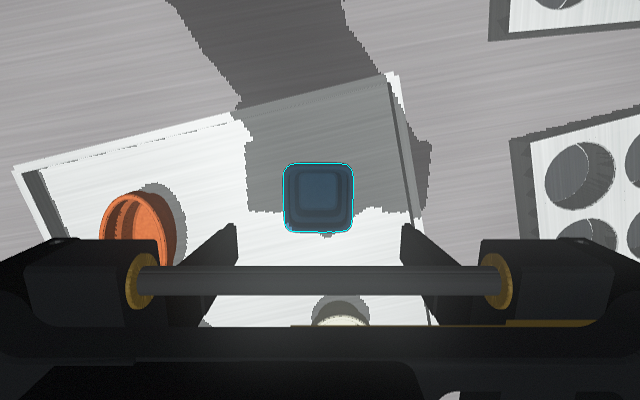

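```bash
python3 -m handwheel '[{"hand":0.095,"x":0.001,"y":-0.001,"z":-0.03},{"hand":0.095,"x":0.001,"y":-0.001,"z":-0.06},{"hand":0.095,"x":0.001,"y":-0.001,"z":-0.09},{"hand":0.095,"x":0.001,"y":-0.001,"z":-0.11},{"hand":0.095,"x":0.001,"y":-0.001,"z":-0.12},{"hand":0.095,"x":0.001,"y":-0.001,"z":-0.12},{"hand":0.095,"x":0.001,"y":-0.001,"z":-0.12},{"hand":0.05,"x":0.001,"y":-0.001,"z":-0.12},{"hand":0.05,"x":0.001,"y":-0.001,"z":-0.12},{"hand":0.05,"x":0.001,"y":-0.001,"z":-0.12},{"hand":0.05,"x":0.001,"y":-0.001,"z":-0.12},{"hand":0.05,"x":0.001,"y":-0.001,"z":-0.12},{"hand":0.05,"x":0.001,"y":-0.001,"z":-0.12},{"hand":0.05,"x":0.001,"y":-0.001,"z":-0.12},{"hand":0.05,"x":0.001,"y":-0.001,"z":-0.12}]'
```

```text
invalid input
```

```bash
python3 -m handwheel '[{"hand":0.095,"x":0.001,"y":-0.001,"z":-0.03,"spin":0},{"hand":0.095,"x":0.001,"y":-0.001,"z":-0.06,"spin":0},{"hand":0.095,"x":0.001,"y":-0.001,"z":-0.09,"spin":0},{"hand":0.095,"x":0.001,"y":-0.001,"z":-0.11,"spin":0},{"hand":0.095,"x":0.001,"y":-0.001,"z":-0.12,"spin":0},{"hand":0.095,"x":0.001,"y":-0.001,"z":-0.12,"spin":0},{"hand":0.095,"x":0.001,"y":-0.001,"z":-0.12,"spin":0},{"hand":0.05,"x":0.001,"y":-0.001,"z":-0.12,"spin":0},{"hand":0.05,"x":0.001,"y":-0.001,"z":-0.12,"spin":0},{"hand":0.05,"x":0.001,"y":-0.001,"z":-0.12,"spin":0},{"hand":0.05,"x":0.001,"y":-0.001,"z":-0.12,"spin":0},{"hand":0.05,"x":0.001,"y":-0.001,"z":-0.12,"spin":0},{"hand":0.05,"x":0.001,"y":-0.001,"z":-0.12,"spin":0},{"hand":0.05,"x":0.001,"y":-0.001,"z":-0.12,"spin":0},{"hand":0.05,"x":0.001,"y":-0.001,"z":-0.12,"spin":0}]'
```

```text
t: 2.53
eef_pos: [431.8, 285.0, 31.0]
tcp_rot: [3.141, -0.0, 1.406]
ft_force: [-0.6, 0.1, 6.2]
opening: 0.649
```

```bash
python3 -m handwheel '[{"hand":0.05,"x":0,"y":0,"z":0.01,"spin":0},{"hand":0.05,"x":0,"y":0,"z":0.03,"spin":0},{"hand":0.05,"x":0,"y":0,"z":0.06,"spin":0},{"hand":0.05,"x":0,"y":0,"z":0.09,"spin":0},{"hand":0.05,"x":0.01,"y":-0.015,"z":0.12,"spin":0},{"hand":0.05,"x":0.03,"y":-0.045,"z":0.14,"spin":0.5},{"hand":0.05,"x":0.05,"y":-0.08,"z":0.16,"spin":1},{"hand":0.05,"x":0.07,"y":-0.115,"z":0.18,"spin":1.5},{"hand":0.05,"x":0.09,"y":-0.15,"z":0.2,"spin":2},{"hand":0.05,"x":0.11,"y":-0.185,"z":0.2,"spin":2.5},{"hand":0.05,"x":0.13,"y":-0.22,"z":0.2,"spin":3},{"hand":0.05,"x":0.15,"y":-0.255,"z":0.2,"spin":3.5},{"hand":0.05,"x":0.17,"y":-0.29,"z":0.2,"spin":3.5},{"hand":0.05,"x":0.19,"y":-0.325,"z":0.2,"spin":3.5},{"hand":0.05,"x":0.21,"y":-0.36,"z":0.2,"spin":3.5},{"hand":0.05,"x":0.23,"y":-0.39,"z":0.2,"spin":3.5},{"hand":0.05,"x":0.243,"y":-0.41,"z":0.2,"spin":3.5},{"hand":0.05,"x":0.248,"y":-0.417,"z":0.2,"spin":3.5},{"hand":0.05,"x":0.248,"y":-0.417,"z":0.2,"spin":3.5},{"hand":0.05,"x":0.248,"y":-0.417,"z":0.2,"spin":3.5}]'; python3 - <<'E'
from h import *
c=snap('wrist','w2')
meas(c,(592,-132),16,warm,75,'w2m.png'); meas(c,(608,-316),16,warm,75)
t=load('top0')
for p in((592,-132),(608,-316),(433,-139),(432,-304)): meas(t,p,16,warm,78)
E
```

```text
t: 4.2
eef_pos: [679.0, -131.4, 230.5]
tcp_rot: [-3.141, -0.001, 1.711]
ft_force: [-0.9, -0.0, -1.4]
opening: 0.646
xy [ 591.6 -133. ] size 99.1 98.6 deg -81.8
xy [ 607.8 -319.1] size 105.3 102.4 deg 88.9
xy [ 593.3 -131.9] size 99.9 98.7 deg 8.1
xy [ 610.1 -317. ] size 102.0 99.2 deg -90.0
xy [ 432.7 -139.2] size 139.3 92.6 deg -45.1
xy [ 432.3 -305. ] size 137.7 89.2 deg -19.2
```

View pics/w2m.png

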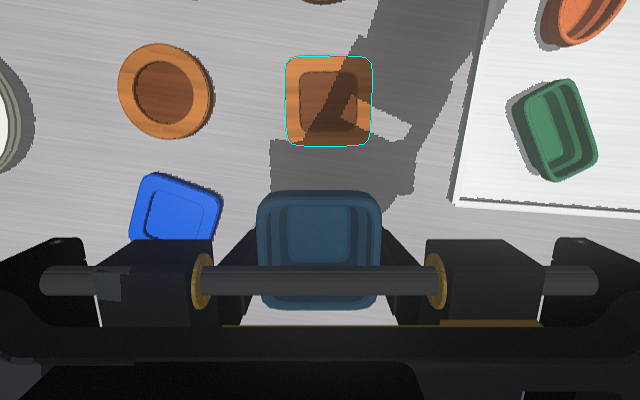

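The wooden square board is at px (329,100), cleanly outlined, with the dish in the jaws. Next I check how the dish sits in the hand.

```bash
cat >> h.py <<'E'
blue=lambda h,i:(h[:,:,1]>65)&(h[:,:,0]>85)&(h[:,:,0]<130)&(h[:,:,2]<170)
def inhand(c,test,out=None):
    s=state(); p=s['eef_pos']; return meas(c,p[:2],p[2]+12,test,60,out)[0]-p[:2]
E
python3 -c "
from h import *
c=load('w2');print(inhand(c,blue,'w2h.png'))"
```

```text
xy [ 665.1 -133.9] size 61.4 38.6 deg -82.0
[-13.85676208  -3.10181464]
```

```bash
python3 -m handwheel '[{"hand":0.05,"x":-0.015,"y":0,"z":0,"spin":0},{"hand":0.05,"x":-0.04,"y":0,"z":-0.01,"spin":0},{"hand":0.05,"x":-0.065,"y":-0.001,"z":-0.03,"spin":0},{"hand":0.05,"x":-0.082,"y":-0.001,"z":-0.055,"spin":0},{"hand":0.05,"x":-0.087,"y":-0.001,"z":-0.08,"spin":0},{"hand":0.05,"x":-0.087,"y":-0.001,"z":-0.105,"spin":0},{"hand":0.05,"x":-0.087,"y":-0.001,"z":-0.13,"spin":0},{"hand":0.05,"x":-0.087,"y":-0.001,"z":-0.15,"spin":0},{"hand":0.05,"x":-0.087,"y":-0.001,"z":-0.165,"spin":0},{"hand":0.05,"x":-0.087,"y":-0.001,"z":-0.177,"spin":0},{"hand":0.05,"x":-0.087,"y":-0.001,"z":-0.183,"spin":0},{"hand":0.05,"x":-0.087,"y":-0.001,"z":-0.187,"spin":0},{"hand":0.05,"x":-0.087,"y":-0.001,"z":-0.190,"spin":0},{"hand":0.05,"x":-0.087,"y":-0.001,"z":-0.192,"spin":0},{"hand":0.05,"x":-0.087,"y":-0.001,"z":-0.192,"spin":0},{"hand":0.05,"x":-0.087,"y":-0.001,"z":-0.192,"spin":0}]'
```

```text
t: 5.58
eef_pos: [592.9, -133.1, 39.1]
tcp_rot: [3.141, 0.0, 1.711]
ft_force: [-0.6, -0.7, -1.3]
opening: 0.649
```

```bash
python3 -m handwheel '[{"hand":0.05,"x":0,"y":0.0005,"z":-0.0007,"spin":0},{"hand":0.05,"x":0,"y":0.0005,"z":-0.0015,"spin":0},{"hand":0.05,"x":0,"y":0.0005,"z":-0.0015,"spin":0},{"hand":0.05,"x":0,"y":0.0005,"z":-0.0015,"spin":0}]'
```

```text
t: 5.92
eef_pos: [592.9, -132.6, 38.0]
tcp_rot: [3.141, 0.0, 1.711]
ft_force: [-1.1, 1.6, 6.4]
opening: 0.649
```

```bash
python3 -m handwheel '[{"hand":0.07,"x":0,"y":0,"z":0,"spin":0},{"hand":0.08,"x":0,"y":0,"z":0,"spin":0},{"hand":0.095,"x":0,"y":0,"z":0,"spin":0},{"hand":0.095,"x":0,"y":0,"z":0,"spin":0},{"hand":0.095,"x":0,"y":0,"z":0,"spin":0},{"hand":0.095,"x":0,"y":0,"z":0.01,"spin":0},{"hand":0.095,"x":0,"y":0,"z":0.04,"spin":0},{"hand":0.095,"x":0,"y":0,"z":0.08,"spin":0},{"hand":0.095,"x":0,"y":0.01,"z":0.113,"spin":0},{"hand":0.095,"x":0,"y":0.04,"z":0.113,"spin":1},{"hand":0.095,"x":-0.001,"y":0.08,"z":0.113,"spin":2},{"hand":0.095,"x":-0.002,"y":0.12,"z":0.113,"spin":3},{"hand":0.095,"x":-0.003,"y":0.16,"z":0.113,"spin":4},{"hand":0.095,"x":-0.004,"y":0.2,"z":0.113,"spin":5},{"hand":0.095,"x":-0.004,"y":0.235,"z":0.113,"spin":5.8},{"hand":0.095,"x":-0.004,"y":0.2535,"z":0.113,"spin":5.8},{"hand":0.095,"x":-0.004,"y":0.2535,"z":0.113,"spin":5.8},{"hand":0.095,"x":-0.004,"y":0.2535,"z":0.113,"spin":5.8}]'; python3 - <<'E'
from h import *
c=snap('wrist','w3'); print(state()['eef_pos'],np.degrees(state()['tcp_rot'][2]))
meas(c,(589,123),43,green,75,'w3m.png')
t=snap('top','top1'); meas(t,(592,-132),50,blue,50)
E
```

```text
t: 7.42
eef_pos: [588.5, 121.7, 150.7]
tcp_rot: [3.141, 0.0, 2.219]
ft_force: [0.1, -0.3, -0.7]
opening: 1.0
[588.62543352 120.70318564 150.58246474] 127.06775080127561
xy [589.7 120.9] size 103.0 57.4 deg 37.1
xy [ 591.9 -131.3] size 61.7 60.6 deg -80.9
```

View pics/w3m.png

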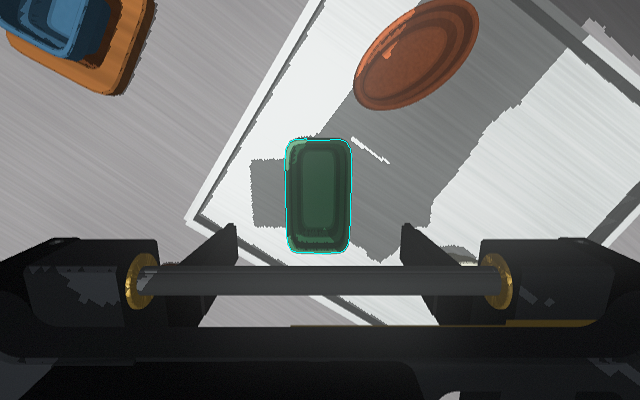

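```bash
python3 -m handwheel '[{"hand":0.095,"x":0.001,"y":0,"z":-0.03,"spin":0},{"hand":0.095,"x":0.001,"y":0,"z":-0.06,"spin":0},{"hand":0.095,"x":0.001,"y":0,"z":-0.09,"spin":0},{"hand":0.095,"x":0.001,"y":0,"z":-0.11,"spin":0},{"hand":0.095,"x":0.001,"y":0,"z":-0.119,"spin":0},{"hand":0.095,"x":0.001,"y":0,"z":-0.119,"spin":0},{"hand":0.095,"x":0.001,"y":0,"z":-0.119,"spin":0},{"hand":0.045,"x":0.001,"y":0,"z":-0.119,"spin":0},{"hand":0.045,"x":0.001,"y":0,"z":-0.119,"spin":0},{"hand":0.045,"x":0.001,"y":0,"z":-0.119,"spin":0},{"hand":0.045,"x":0.001,"y":0,"z":-0.119,"spin":0},{"hand":0.045,"x":0.001,"y":0,"z":-0.119,"spin":0},{"hand":0.045,"x":0.001,"y":0,"z":-0.119,"spin":0},{"hand":0.045,"x":0.001,"y":0,"z":-0.119,"spin":0},{"hand":0.045,"x":0.001,"y":0,"z":-0.119,"spin":0}]'
```

```text
t: 8.77
eef_pos: [589.7, 121.1, 31.4]
tcp_rot: [3.141, -0.0, 2.218]
ft_force: [-0.6, 1.0, 3.7]
opening: 0.609
```

Gripped: 0.609 × 95 = 58 mm. Lift it and go beside the oblong board.

```bash
python3 -m handwheel '[{"hand":0.045,"x":0,"y":0,"z":0.01,"spin":0},{"hand":0.045,"x":0,"y":0,"z":0.03,"spin":0},{"hand":0.045,"x":0,"y":0,"z":0.06,"spin":0},{"hand":0.045,"x":0,"y":0,"z":0.09,"spin":-0.7},{"hand":0.045,"x":-0.002,"y":-0.015,"z":0.12,"spin":-1.4},{"hand":0.045,"x":-0.007,"y":-0.045,"z":0.14,"spin":-2.2},{"hand":0.045,"x":-0.013,"y":-0.08,"z":0.16,"spin":-3.1},{"hand":0.045,"x":-0.018,"y":-0.115,"z":0.18,"spin":-4},{"hand":0.045,"x":-0.024,"y":-0.15,"z":0.199,"spin":-5},{"hand":0.045,"x":-0.03,"y":-0.185,"z":0.199,"spin":-6},{"hand":0.045,"x":-0.035,"y":-0.22,"z":0.199,"spin":-7},{"hand":0.045,"x":-0.041,"y":-0.255,"z":0.199,"spin":-8},{"hand":0.045,"x":-0.046,"y":-0.29,"z":0.199,"spin":-9},{"hand":0.045,"x":-0.052,"y":-0.325,"z":0.199,"spin":-9.8},{"hand":0.045,"x":-0.057,"y":-0.36,"z":0.199,"spin":-10.5},{"hand":0.045,"x":-0.063,"y":-0.395,"z":0.199,"spin":-11},{"hand":0.045,"x":-0.068,"y":-0.425,"z":0.199,"spin":-11.26},{"hand":0.045,"x":-0.071,"y":-0.448,"z":0.199,"spin":-11.26},{"hand":0.045,"x":-0.072,"y":-0.456,"z":0.199,"spin":-11.26},{"hand":0.045,"x":-0.072,"y":-0.456,"z":0.199,"spin":-11.26}]'; python3 - <<'E'
from h import *
c=snap('wrist','w4'); s=state(); print(s['eef_pos'],np.degrees(s['tcp_rot'][2]),s['opening'])
meas(c,(432.5,-305),16,warm,80,'w4m.png'); meas(c,(433,-139),16,warm,80)
E
```

```text
t: 10.43
eef_pos: [517.0, -336.5, 230.1]
tcp_rot: [-3.141, -0.0, 1.233]
ft_force: [0.1, -0.3, -1.5]
opening: 0.611
[ 517.300806   -335.07331808  230.1402407 ] 70.68525657598074 0.6103309654466289
xy [ 426.6 -304.8] size 125.9 89.4 deg -19.4
xy [ 441.3 -143.4] size 109.9 109.0 deg 70.6
```

View pics/w4m.png

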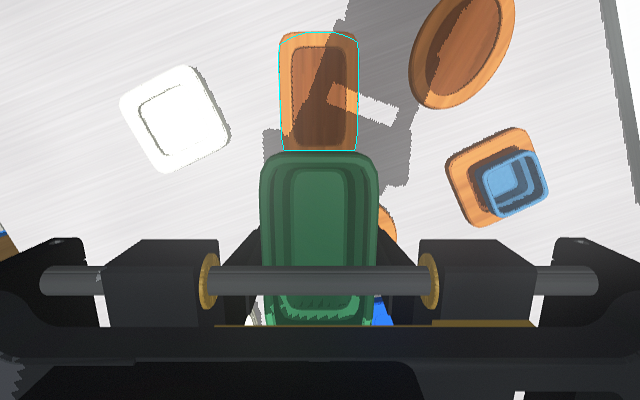

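```bash
python3 - <<'E'
from h import *
c=load('w4'); s=state()
xy,t=meas(c,(432.5,-305),16,warm,92)
# box in uncorrected coords
o=c['T'][:3,3]
k=8/(o[2]-16); un=(xy+k*o[:2])/(1+k)
a=np.radians(-19.3); L=np.array([np.cos(a),np.sin(a)])  # +L is towards hand
import re
print('uncorr',un.round(1),L.round(3))
# green: near edge (towards camera) in hand
xy,t=meas(c,s['eef_pos'][:2],s['eef_pos'][2]+12,green,75)
k=8/(o[2]-s['eef_pos'][2]-12); un2=(xy+k*o[:2])/(1+k); print('uncorr dish',un2.round(1),(un2-s['eef_pos'][:2])@np.array([[L[0],-L[1]],[L[1],L[0]]]),'cam',o.round(1))
E
```

```text
xy [ 426.6 -304.8] size 125.9 89.4 deg -19.4
uncorr [ 427.1 -305. ] [ 0.944 -0.331]
xy [ 494.7 -328.9] size 57.3 56.9 deg 70.6
uncorr dish [ 492.5 -328.1] [-25.74859408  -1.58506288] cam [ 451.7 -313.8  386.1]
```

```bash
python3 -m handwheel '[{"hand":0.045,"x":-0.015,"y":0.005,"z":0,"spin":0},{"hand":0.045,"x":-0.04,"y":0.014,"z":-0.01,"spin":0},{"hand":0.045,"x":-0.065,"y":0.022,"z":-0.03,"spin":0},{"hand":0.045,"x":-0.08,"y":0.027,"z":-0.055,"spin":0},{"hand":0.045,"x":-0.0845,"y":0.029,"z":-0.08,"spin":0},{"hand":0.045,"x":-0.0845,"y":0.029,"z":-0.105,"spin":0},{"hand":0.045,"x":-0.0845,"y":0.029,"z":-0.13,"spin":0},{"hand":0.045,"x":-0.0845,"y":0.029,"z":-0.15,"spin":0},{"hand":0.045,"x":-0.0845,"y":0.029,"z":-0.165,"spin":0},{"hand":0.045,"x":-0.0845,"y":0.029,"z":-0.177,"spin":0},{"hand":0.045,"x":-0.0845,"y":0.029,"z":-0.183,"spin":0},{"hand":0.045,"x":-0.0845,"y":0.029,"z":-0.187,"spin":0},{"hand":0.045,"x":-0.0845,"y":0.029,"z":-0.190,"spin":0},{"hand":0.045,"x":-0.0845,"y":0.029,"z":-0.191,"spin":0},{"hand":0.045,"x":-0.0845,"y":0.029,"z":-0.191,"spin":0},{"hand":0.045,"x":-0.0845,"y":0.029,"z":-0.1915,"spin":0},{"hand":0.045,"x":-0.0845,"y":0.029,"z":-0.192,"spin":0},{"hand":0.045,"x":-0.0845,"y":0.029,"z":-0.192,"spin":0},{"hand":0.045,"x":-0.0845,"y":0.029,"z":-0.192,"spin":0}]'
```

```text
t: 12.07
eef_pos: [433.2, -306.1, 38.4]
tcp_rot: [3.141, 0.0, 1.235]
ft_force: [0.5, 0.2, -0.7]
opening: 0.612
```

```bash
python3 -m handwheel '[{"hand":0.045,"x":0,"y":0,"z":-0.0006,"spin":0},{"hand":0.045,"x":0,"y":0,"z":-0.0006,"spin":0},{"hand":0.07,"x":0,"y":0,"z":-0.0006,"spin":0},{"hand":0.08,"x":0,"y":0,"z":-0.0006,"spin":0},{"hand":0.095,"x":0,"y":0,"z":0,"spin":0},{"hand":0.095,"x":0,"y":0,"z":0,"spin":0},{"hand":0.095,"x":0,"y":0,"z":0.01,"spin":0},{"hand":0.095,"x":0,"y":0,"z":0.04,"spin":0},{"hand":0.095,"x":0,"y":0,"z":0.08,"spin":0},{"hand":0.095,"x":0,"y":0.015,"z":0.112,"spin":0},{"hand":0.095,"x":0.002,"y":0.05,"z":0.112,"spin":0},{"hand":0.095,"x":0.004,"y":0.09,"z":0.112,"spin":0},{"hand":0.095,"x":0.006,"y":0.13,"z":0.112,"spin":0}]'; python3 - <<'E'
from h import *
t=snap('wrist','w5'); meas(t,(433,-306),50,green,70,'w5m.png'); meas(t,(433,-306),16,warm,100)
print(state()['eef_pos'],state()['opening'])
E
```

```text
t: 13.15
eef_pos: [439.0, -175.0, 151.4]
tcp_rot: [3.14, 0.0, 1.233]
ft_force: [0.5, 0.4, 0.2]
opening: 0.998
xy [ 419.3 -302. ] size 76.9 62.7 deg -19.4
xy [ 419.3 -302.9] size 109.7 92.1 deg -19.4
[ 437.89994221 -169.028377    151.01434595] 0.9983273991557005
```

```bash
python3 -m handwheel '[{"hand":0.095,"x":0.002,"y":0.04,"z":0,"spin":0.3},{"hand":0.095,"x":0.004,"y":0.08,"z":0,"spin":1},{"hand":0.095,"x":0.006,"y":0.12,"z":0,"spin":1.7},{"hand":0.095,"x":0.008,"y":0.16,"z":0,"spin":1.7},{"hand":0.095,"x":0.01,"y":0.2,"z":0,"spin":1.7},{"hand":0.095,"x":0.012,"y":0.24,"z":0,"spin":1.7},{"hand":0.095,"x":0.013,"y":0.27,"z":0,"spin":1.7},{"hand":0.095,"x":0.013,"y":0.289,"z":0,"spin":1.7},{"hand":0.095,"x":0.013,"y":0.289,"z":0,"spin":1.7},{"hand":0.095,"x":0.013,"y":0.289,"z":0,"spin":1.7}]'; python3 - <<'E'
from h import *
t=snap('wrist','w6'); meas(t,(452,113),43,warm,75,'w6m.png')
print(state()['eef_pos'],np.degrees(state()['tcp_rot'][2]))
t=snap('top','top2'); meas(t,(433,-306),50,green,70);
c=load('top0'); meas(c,(452,113),43,warm,75)
E
```

```text
t: 14.03
eef_pos: [452.0, 113.7, 150.6]
tcp_rot: [3.141, -0.0, 1.386]
ft_force: [-0.6, -1.1, 0.2]
opening: 1.0
xy [452.  111.1] size 106.0 60.8 deg -12.4
[452.07216996 112.87788767 150.49372022] 79.3089589216685
xy [ 434.3 -297. ] size 104.4 49.9 deg -11.5
xy [452.6 112.5] size 104.1 61.3 deg -8.6
```

View pics/w6m.png

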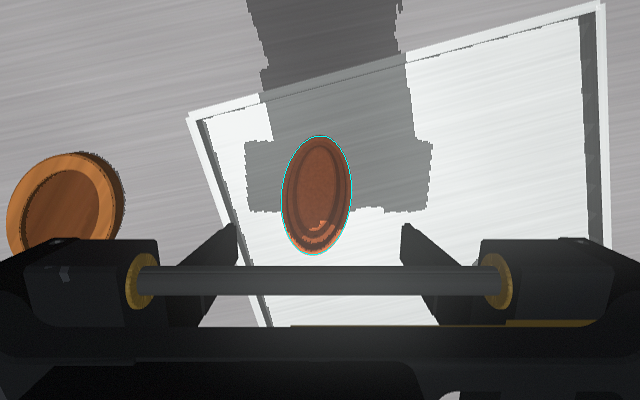

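```bash
python3 - <<'E'
import re
s=open('h.py').read()
s=s.replace("    t=(t+90)%180-90\n","    t=(t+90)%180-90\n    if len(w)>20: (ex,ey),(ea,eb),et=cv2.fitEllipse(w); et+=90*(eb>ea); print('   ellipse',round(ex,1),round(ey,1),'deg',round((et+90)%180-90,1))\n")
open('h.py','w').write(s)
from h import *
meas(load('w6'),(452,113),43,warm,75); c=load('top0'); meas(c,(452,113),43,warm,75); meas(c,(433,-139),16,warm,80)
t=load('top2');meas(t,(433,-306),50,green,70,'t2.png')
cv2.imwrite('pics/t2.png',cv2.resize(cv2.imread('pics/t2.png')[160:300,290:450],None,fx=4,fy=4,interpolation=0))
E
```

```text
ellipse 449.9 111.3 deg -15.8
xy [452.  111.1] size 106.0 60.8 deg -12.4
   ellipse 451.4 111.6 deg -16.1
xy [452.6 112.5] size 104.1 61.3 deg -8.6
   ellipse 432.7 -139.2 deg -46.4
xy [ 432.7 -139.2] size 139.3 92.6 deg -45.1
   ellipse 428.5 -295.1 deg -12.9
xy [ 434.3 -297. ] size 104.4 49.9 deg -11.5
```

View pics/t2.png

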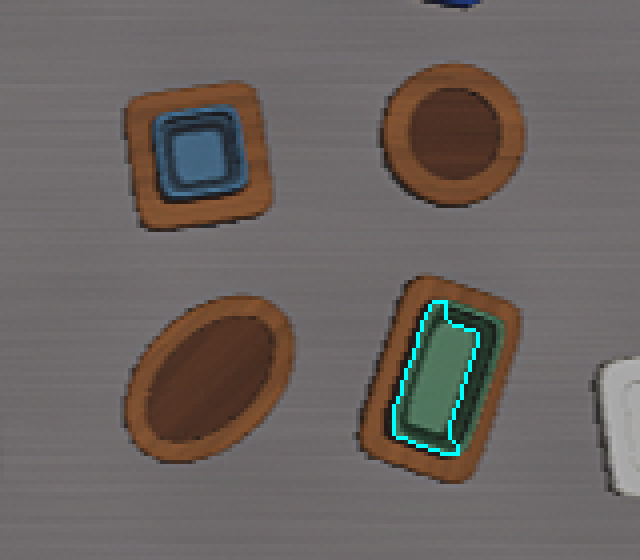

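```bash
python3 -m handwheel '[{"hand":0.095,"x":0,"y":-0.001,"z":-0.03,"spin":-0.5},{"hand":0.095,"x":0,"y":-0.001,"z":-0.06,"spin":-1.06},{"hand":0.095,"x":0,"y":-0.001,"z":-0.09,"spin":-1.06},{"hand":0.095,"x":0,"y":-0.001,"z":-0.11,"spin":-1.06},{"hand":0.095,"x":0,"y":-0.001,"z":-0.119,"spin":-1.06},{"hand":0.095,"x":0,"y":-0.001,"z":-0.119,"spin":-1.06},{"hand":0.095,"x":0,"y":-0.001,"z":-0.119,"spin":-1.06},{"hand":0.05,"x":0,"y":-0.001,"z":-0.119,"spin":-1.06},{"hand":0.05,"x":0,"y":-0.001,"z":-0.119,"spin":-1.06},{"hand":0.05,"x":0,"y":-0.001,"z":-0.119,"spin":-1.06},{"hand":0.05,"x":0,"y":-0.001,"z":-0.119,"spin":-1.06},{"hand":0.05,"x":0,"y":-0.001,"z":-0.119,"spin":-1.06},{"hand":0.05,"x":0,"y":-0.001,"z":-0.119,"spin":-1.06},{"hand":0.05,"x":0,"y":-0.001,"z":-0.119,"spin":-1.06},{"hand":0.05,"x":0,"y":-0.001,"z":-0.119,"spin":-1.06}]'
```

```text
t: 15.38
eef_pos: [452.3, 112.0, 31.5]
tcp_rot: [3.141, -0.0, 1.291]
ft_force: [-0.9, -0.3, 5.8]
opening: 0.645
```

```bash
python3 -m handwheel '[{"hand":0.05,"x":0,"y":0,"z":0.01,"spin":0},{"hand":0.05,"x":0,"y":0,"z":0.03,"spin":0},{"hand":0.05,"x":0,"y":0,"z":0.06,"spin":0},{"hand":0.05,"x":0,"y":0,"z":0.09,"spin":0},{"hand":0.05,"x":0.002,"y":-0.015,"z":0.12,"spin":-0.5},{"hand":0.05,"x":0.008,"y":-0.045,"z":0.14,"spin":-1.2},{"hand":0.05,"x":0.014,"y":-0.08,"z":0.16,"spin":-2},{"hand":0.05,"x":0.02,"y":-0.115,"z":0.18,"spin":-2.8},{"hand":0.05,"x":0.027,"y":-0.15,"z":0.2,"spin":-3.6},{"hand":0.05,"x":0.033,"y":-0.185,"z":0.215,"spin":-4.4},{"hand":0.05,"x":0.039,"y":-0.22,"z":0.225,"spin":-5.2},{"hand":0.05,"x":0.045,"y":-0.255,"z":0.229,"spin":-5.8},{"hand":0.05,"x":0.052,"y":-0.29,"z":0.229,"spin":-6.08},{"hand":0.05,"x":0.057,"y":-0.315,"z":0.229,"spin":-6.08},{"hand":0.05,"x":0.06,"y":-0.33,"z":0.229,"spin":-6.08},{"hand":0.05,"x":0.06,"y":-0.335,"z":0.229,"spin":-6.08},{"hand":0.05,"x":0.06,"y":-0.335,"z":0.229,"spin":-6.08},{"hand":0.05,"x":0.06,"y":-0.335,"z":0.229,"spin":-6.08}]'; python3 - <<'E'
from h import *
c=snap('wrist','w7'); s=state(); print(s['eef_pos'],np.degrees(s['tcp_rot'][2]),s['opening'])
meas(c,(432.7,-140),16,warm,73,'w7m.png'); print(inhand(c,warm))
# recess: dark wood
dark=lambda h,i:warm(h,i)&(h[:,:,2]<110)
E
```

```text
t: 16.88
eef_pos: [511.8, -221.9, 259.9]
tcp_rot: [-3.14, -0.0, 0.761]
ft_force: [0.5, -0.1, -1.6]
opening: 0.643
[ 511.91958321 -221.63937672  260.07848816] 43.608526907821954 0.6416154242860582
   ellipse 432.5 -141.9 deg -46.9
xy [ 432.3 -142.4] size 129.2 93.9 deg -44.8
   ellipse 495.0 -202.1 deg 43.1
xy [ 497.9 -200.6] size 98.3 59.5 deg 43.5
[-14.05460391  21.03026352]
```

View pics/w7m.png

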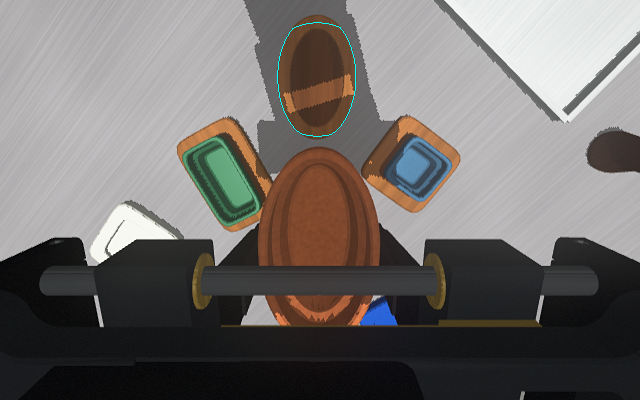

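```bash
python3 - <<'E'
from h import *
c=load('w7'); s=state(); p=s['eef_pos']; R=np.arange(400)[:,None]; C=np.arange(640)[None]
meas(c,(432.5,-141),16,lambda h,i:warm(h,i)&(R<142),100)
hsv=cv2.cvtColor(c['img'],cv2.COLOR_RGB2HSV)
m=(warm(hsv,0)&(R>143)&(C>250)&(C<390)&(R<245)).astype(np.uint8)
q=max(cv2.findContours(m,0,cv2.CHAIN_APPROX_NONE)[0],key=cv2.contourArea)[:,0]; q=q[q[:,1]<235]
w=np.array([ray(c,a,b,p[2]+12)[:2] for a,b in q])-p[:2]
y=np.radians(43.6); X=np.array([np.cos(y),np.sin(y)]);Y=np.array([np.sin(y),-np.cos(y)])
w=np.c_[w@X,w@Y].astype(np.float32); print('tip tool-y',w[:,1].min(),'ell',cv2.fitEllipseDirect(w))
for yy in(-40,-30,-20,-10): 
    k=w[abs(w[:,1]-yy)<1.2,0]; print(yy,k.min(),k.max())
E
```

```text
ellipse 431.6 -141.1 deg -46.8
xy [ 430.6 -140.7] size 138.9 93.9 deg -44.8
tip tool-y -57.50181 ell ((-0.4549083709716797, -21.53973388671875), (55.519676208496094, 79.35570526123047), 149.90142822265625)
-40 -31.15662 21.254545
-30 -26.995802 25.881334
-20 -32.75731 28.72535Traceback (most recent call last):
  File "<stdin>", line 11, in <module>
    return umr_minimum(a, axis, None, out, keepdims, initial, where)
ValueError: zero-size array to reduction operation minimum which has no identity
```

```bash
python3 -m handwheel '[{"hand":0.05,"x":-0.012,"y":0.012,"z":0,"spin":0},{"hand":0.05,"x":-0.035,"y":0.036,"z":-0.01,"spin":0},{"hand":0.05,"x":-0.058,"y":0.06,"z":-0.03,"spin":0},{"hand":0.05,"x":-0.075,"y":0.077,"z":-0.06,"spin":0},{"hand":0.05,"x":-0.0795,"y":0.082,"z":-0.09,"spin":-0.04},{"hand":0.05,"x":-0.0795,"y":0.082,"z":-0.12,"spin":-0.04},{"hand":0.05,"x":-0.0795,"y":0.082,"z":-0.15,"spin":-0.04},{"hand":0.05,"x":-0.0795,"y":0.082,"z":-0.175,"spin":-0.04},{"hand":0.05,"x":-0.0795,"y":0.082,"z":-0.193,"spin":-0.04},{"hand":0.05,"x":-0.0795,"y":0.082,"z":-0.205,"spin":-0.04},{"hand":0.05,"x":-0.0795,"y":0.082,"z":-0.213,"spin":-0.04},{"hand":0.05,"x":-0.0795,"y":0.082,"z":-0.217,"spin":-0.04},{"hand":0.05,"x":-0.0795,"y":0.082,"z":-0.220,"spin":-0.04},{"hand":0.05,"x":-0.0795,"y":0.082,"z":-0.221,"spin":-0.04},{"hand":0.05,"x":-0.0795,"y":0.082,"z":-0.222,"spin":-0.04},{"hand":0.05,"x":-0.0795,"y":0.082,"z":-0.2225,"spin":-0.04},{"hand":0.05,"x":-0.0795,"y":0.082,"z":-0.2225,"spin":-0.04},{"hand":0.05,"x":-0.0795,"y":0.082,"z":-0.2225,"spin":-0.04}]'
```

```text
t: 18.43
eef_pos: [432.9, -141.0, 38.4]
tcp_rot: [3.14, -0.001, 0.757]
ft_force: [-0.1, 2.9, 6.8]
opening: 0.644
```

```bash
python3 -m handwheel '[{"hand":0.07,"x":0,"y":0,"z":0,"spin":0},{"hand":0.08,"x":0,"y":0,"z":0,"spin":0},{"hand":0.095,"x":0,"y":0,"z":0,"spin":0},{"hand":0.095,"x":0,"y":0,"z":0,"spin":0},{"hand":0.095,"x":0,"y":0,"z":0.01,"spin":0},{"hand":0.095,"x":0,"y":0,"z":0.04,"spin":0},{"hand":0.095,"x":0,"y":0,"z":0.08,"spin":0},{"hand":0.095,"x":0,"y":0.01,"z":0.112,"spin":1},{"hand":0.095,"x":0.01,"y":0.04,"z":0.112,"spin":2},{"hand":0.095,"x":0.023,"y":0.075,"z":0.112,"spin":3},{"hand":0.095,"x":0.036,"y":0.11,"z":0.112,"spin":4},{"hand":0.095,"x":0.05,"y":0.145,"z":0.112,"spin":5},{"hand":0.095,"x":0.064,"y":0.18,"z":0.112,"spin":6},{"hand":0.095,"x":0.077,"y":0.215,"z":0.112,"spin":7},{"hand":0.095,"x":0.09,"y":0.25,"z":0.112,"spin":8},{"hand":0.095,"x":0.103,"y":0.285,"z":0.112,"spin":9},{"hand":0.095,"x":0.115,"y":0.32,"z":0.112,"spin":9.32},{"hand":0.095,"x":0.127,"y":0.355,"z":0.112,"spin":9.32},{"hand":0.095,"x":0.138,"y":0.39,"z":0.112,"spin":9.32},{"hand":0.095,"x":0.144,"y":0.415,"z":0.112,"spin":9.32}]' && python3 -m handwheel '[{"hand":0.095,"x":0,"y":0.007,"z":0,"spin":0},{"hand":0.095,"x":0,"y":0.007,"z":0,"spin":0},{"hand":0.095,"x":0,"y":0.007,"z":0,"spin":0}]'; python3 -c "
from h import *
snap('wrist','w8');print(state()['eef_pos'])"
```

```text
t: 20.1
eef_pos: [577.2, 276.8, 149.4]
tcp_rot: [3.141, -0.0, 1.571]
ft_force: [0.6, -0.6, 0.2]
opening: 1.001
t: 20.35
eef_pos: [576.2, 280.5, 149.3]
tcp_rot: [-3.141, 0.0, 1.57]
ft_force: [0.2, -0.3, -0.4]
opening: 1.0
[576.27839456 279.93537682 149.4710783 ]
```

View pics/w8.png

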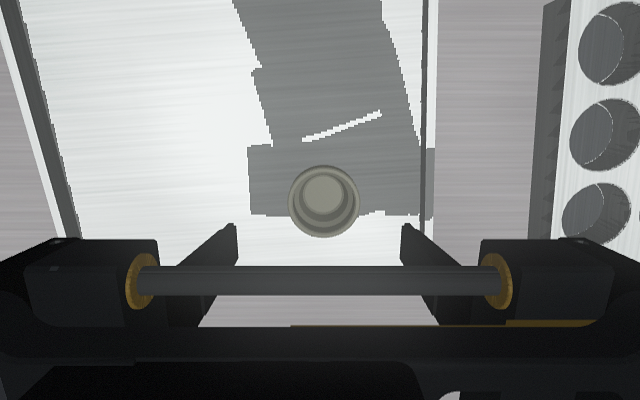

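Round dish at px (324,201), its outline spanning columns 288–360 and rows 165–238.

```bash
python3 - <<'E'
from h import *
c=load('w8'); e=[ray(c,u,v,43)[:2] for u,v in((288,201.5),(360,201.5),(324,165),(324,238))]
x=(e[2]+e[3])/2; y=(e[0]+e[1])/2; o=c['T'][:3,3]; p=(x+y)/2
print(p,p+8*(p-o[:2])/(o[2]-43),np.linalg.norm(e[0]-e[1]),np.linalg.norm(e[2]-e[3]))
E
```

```text
[577.76863001 284.81056995] [579.92956251 284.95320644] 62.42984224463141 65.5904367551399
```

```bash
python3 -m handwheel '[{"hand":0.095,"x":0.0027,"y":0.0025,"z":-0.03,"spin":0},{"hand":0.095,"x":0.0027,"y":0.0025,"z":-0.06,"spin":0},{"hand":0.095,"x":0.0027,"y":0.0025,"z":-0.09,"spin":0},{"hand":0.095,"x":0.0027,"y":0.0025,"z":-0.11,"spin":0},{"hand":0.095,"x":0.0027,"y":0.0025,"z":-0.1185,"spin":0},{"hand":0.095,"x":0.0027,"y":0.0025,"z":-0.1185,"spin":0},{"hand":0.095,"x":0.0027,"y":0.0025,"z":-0.1185,"spin":0},{"hand":0.05,"x":0.0027,"y":0.0025,"z":-0.1185,"spin":0},{"hand":0.05,"x":0.0027,"y":0.0025,"z":-0.1185,"spin":0},{"hand":0.05,"x":0.0027,"y":0.0025,"z":-0.1185,"spin":0},{"hand":0.05,"x":0.0027,"y":0.0025,"z":-0.1185,"spin":0},{"hand":0.05,"x":0.0027,"y":0.0025,"z":-0.1185,"spin":0},{"hand":0.05,"x":0.0027,"y":0.0025,"z":-0.1185,"spin":0},{"hand":0.05,"x":0.0027,"y":0.0025,"z":-0.1185,"spin":0},{"hand":0.05,"x":0.0027,"y":0.0025,"z":-0.1185,"spin":0}]'
```

```text
t: 21.65
eef_pos: [579.5, 283.6, 31.6]
tcp_rot: [3.141, -0.0, 1.57]
ft_force: [-1.9, 0.4, 5.8]
opening: 0.665
```

```bash
python3 -m handwheel '[{"hand":0.05,"x":0,"y":0,"z":0.01,"spin":0},{"hand":0.05,"x":0,"y":0,"z":0.03,"spin":0},{"hand":0.05,"x":0,"y":0,"z":0.06,"spin":0},{"hand":0.05,"x":0,"y":0,"z":0.09,"spin":0},{"hand":0.05,"x":0,"y":-0.015,"z":0.12,"spin":0},{"hand":0.05,"x":0,"y":-0.045,"z":0.15,"spin":0},{"hand":0.05,"x":0,"y":-0.08,"z":0.17,"spin":0},{"hand":0.05,"x":0,"y":-0.115,"z":0.19,"spin":0},{"hand":0.05,"x":0,"y":-0.15,"z":0.199,"spin":0},{"hand":0.05,"x":0.005,"y":-0.185,"z":0.199,"spin":0},{"hand":0.05,"x":0.015,"y":-0.22,"z":0.199,"spin":0},{"hand":0.05,"x":0.025,"y":-0.255,"z":0.199,"spin":0},{"hand":0.05,"x":0.035,"y":-0.29,"z":0.199,"spin":0},{"hand":0.05,"x":0.045,"y":-0.325,"z":0.199,"spin":0},{"hand":0.05,"x":0.055,"y":-0.36,"z":0.199,"spin":0},{"hand":0.05,"x":0.065,"y":-0.395,"z":0.199,"spin":0}]' && python3 -m handwheel '[{"hand":0.05,"x":0.01,"y":-0.03,"z":0,"spin":0},{"hand":0.05,"x":0.02,"y":-0.065,"z":0,"spin":0},{"hand":0.05,"x":0.03,"y":-0.1,"z":0,"spin":0},{"hand":0.05,"x":0.04,"y":-0.135,"z":0,"spin":0},{"hand":0.05,"x":0.048,"y":-0.17,"z":0,"spin":0},{"hand":0.05,"x":0.052,"y":-0.195,"z":0,"spin":0},{"hand":0.05,"x":0.053,"y":-0.206,"z":0,"spin":0},{"hand":0.05,"x":0.053,"y":-0.206,"z":0,"spin":0},{"hand":0.05,"x":0.053,"y":-0.206,"z":0,"spin":0},{"hand":0.05,"x":0.053,"y":-0.206,"z":0,"spin":0}]'; python3 - <<'E'
from h import *
c=snap('wrist','w9'); s=state(); print(s['eef_pos'],s['opening'])
meas(c,(608,-318),16,warm,75,'w9m.png')
E
```

```text
t: 22.98
eef_pos: [644.3, -113.3, 230.5]
tcp_rot: [-3.141, -0.0, 1.57]
ft_force: [0.7, 0.8, -1.2]
opening: 0.665
t: 23.82
eef_pos: [697.3, -315.9, 230.4]
tcp_rot: [-3.141, -0.001, 1.571]
ft_force: [1.0, 0.1, -1.8]
opening: 0.657
[ 697.4378383  -315.76685463  230.57624319] 0.664710602084878
   ellipse 608.1 -318.7 deg -75.5
xy [ 608.  -318.9] size 102.1 101.3 deg 90.0
```

View pics/w9m.png

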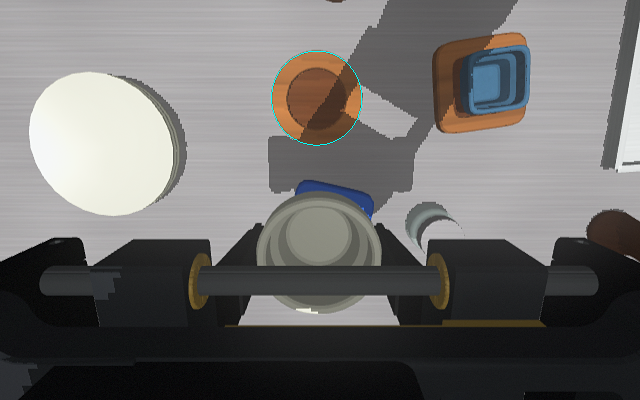

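```bash
python3 -m handwheel '[{"hand":0.05,"x":-0.015,"y":0,"z":0,"spin":0},{"hand":0.05,"x":-0.04,"y":0,"z":-0.01,"spin":0},{"hand":0.05,"x":-0.065,"y":-0.001,"z":-0.03,"spin":0},{"hand":0.05,"x":-0.084,"y":-0.001,"z":-0.055,"spin":0},{"hand":0.05,"x":-0.089,"y":-0.001,"z":-0.08,"spin":0},{"hand":0.05,"x":-0.089,"y":-0.001,"z":-0.105,"spin":0},{"hand":0.05,"x":-0.089,"y":-0.001,"z":-0.13,"spin":0},{"hand":0.05,"x":-0.089,"y":-0.001,"z":-0.15,"spin":0},{"hand":0.05,"x":-0.089,"y":-0.001,"z":-0.165,"spin":0},{"hand":0.05,"x":-0.089,"y":-0.001,"z":-0.177,"spin":0},{"hand":0.05,"x":-0.089,"y":-0.001,"z":-0.183,"spin":0},{"hand":0.05,"x":-0.089,"y":-0.001,"z":-0.187,"spin":0},{"hand":0.05,"x":-0.089,"y":-0.001,"z":-0.190,"spin":0},{"hand":0.05,"x":-0.089,"y":-0.001,"z":-0.191,"spin":0},{"hand":0.05,"x":-0.089,"y":-0.001,"z":-0.192,"spin":0},{"hand":0.05,"x":-0.089,"y":-0.001,"z":-0.1923,"spin":0},{"hand":0.05,"x":-0.089,"y":-0.001,"z":-0.1923,"spin":0},{"hand":0.05,"x":-0.089,"y":-0.001,"z":-0.1923,"spin":0}]'
```

```text
t: 25.37
eef_pos: [608.7, -318.6, 38.6]
tcp_rot: [3.141, 0.0, 1.57]
ft_force: [-0.3, 0.9, 3.1]
opening: 0.664
```

```bash
python3 -m handwheel '[{"hand":0.07,"x":0,"y":0,"z":0,"spin":0},{"hand":0.08,"x":0,"y":0,"z":0,"spin":0},{"hand":0.095,"x":0,"y":0,"z":0,"spin":0},{"hand":0.095,"x":0,"y":0,"z":0,"spin":0},{"hand":0.095,"x":0,"y":0,"z":0.01,"spin":0},{"hand":0.095,"x":0,"y":0,"z":0.04,"spin":0},{"hand":0.095,"x":0,"y":0,"z":0.08,"spin":0},{"hand":0.095,"x":0,"y":0.01,"z":0.12,"spin":0},{"hand":0.095,"x":-0.01,"y":0.04,"z":0.15,"spin":0},{"hand":0.095,"x":-0.02,"y":0.08,"z":0.18,"spin":0},{"hand":0.095,"x":-0.03,"y":0.12,"z":0.19,"spin":0},{"hand":0.095,"x":-0.04,"y":0.16,"z":0.19,"spin":0},{"hand":0.095,"x":-0.05,"y":0.2,"z":0.19,"spin":0},{"hand":0.095,"x":-0.05,"y":0.24,"z":0.19,"spin":0},{"hand":0.095,"x":-0.05,"y":0.28,"z":0.19,"spin":0},{"hand":0.095,"x":-0.05,"y":0.32,"z":0.19,"spin":0},{"hand":0.095,"x":-0.05,"y":0.36,"z":0.19,"spin":0},{"hand":0.095,"x":-0.05,"y":0.4,"z":0.19,"spin":0},{"hand":0.095,"x":-0.05,"y":0.44,"z":0.19,"spin":0},{"hand":0.095,"x":-0.05,"y":0.46,"z":0.19,"spin":0}]'; python3 - <<'E'
from h import *
c=snap('top','top9'); s=snap('scene','scene9')
a=cv2.resize(c['img'][160:300,290:450],None,fx=5,fy=5,interpolation=cv2.INTER_CUBIC)
cv2.imwrite('pics/f1.png',a[:600,:800,::-1])
b=cv2.resize(s['img'][150:300,120:420],None,fx=2.66,fy=2.66,interpolation=cv2.INTER_CUBIC); cv2.imwrite('pics/f2.png',b[:,:,::-1])
g=lambda h,i:(h[:,:,1]>45)&(h[:,:,0]>45)&(h[:,:,0]<100)
print('green');meas(c,(433,-306),50,g,75)
print('blue');meas(c,(592,-132),50,blue,60)
E
```

```text
t: 27.03
eef_pos: [557.8, 145.4, 228.8]
tcp_rot: [3.141, -0.001, 1.572]
ft_force: [0.0, -0.8, -0.1]
opening: 0.997
green
   ellipse 430.7 -298.4 deg -16.4
xy [ 433.7 -301. ] size 102.1 52.1 deg -17.6
blue
   ellipse 588.3 -130.7 deg 78.4
xy [ 591.9 -131.3] size 61.7 60.6 deg -80.9
```

View pics/f1.png

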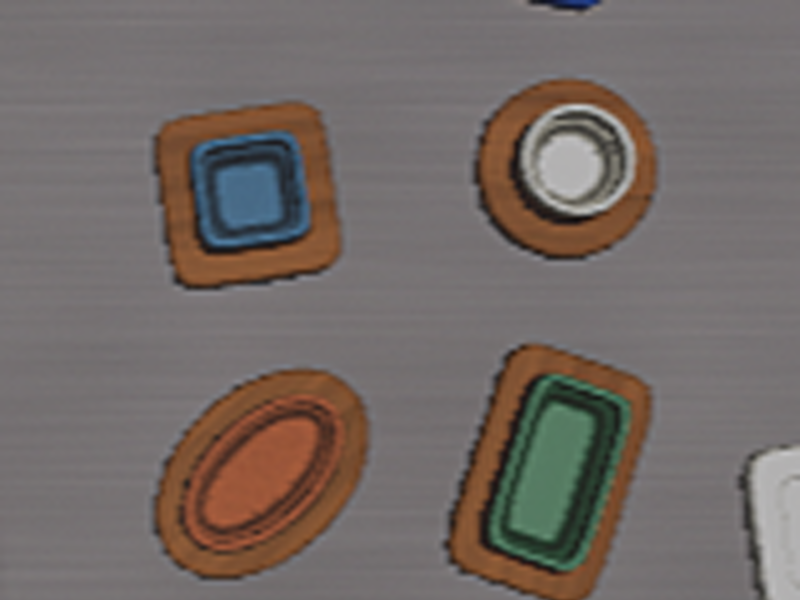

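View pics/f2.png

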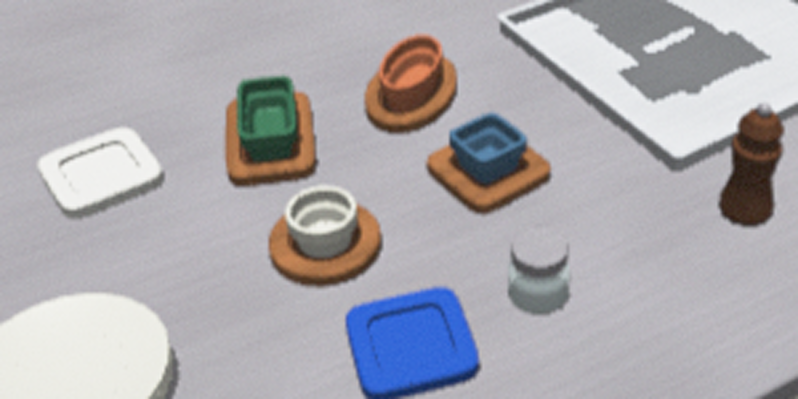

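```bash
python3 - <<'E'
from h import *
c=load('top9'); o=c['T'][:3,3]
def P(a,b,z):
    p=ray(c,290+(a+.5)/5-.5,160+(b+.5)/5-.5,z)[:2]; return p+8*(p-o[:2])/(o[2]-z)
for n,d,b in(('sq',(250,190.5),(249.5,195)),('round',(576.5,160),(567,168)),('oval',(262.5,473),(262,474)),('obl',(557,473),(549.5,472.5))):
    d=P(*d,50);b=P(*b,16);print(n,d.round(1),b.round(1),(d-b).round(1))
E
```

```text
sq [ 592.  -131.9] [ 593.2 -133.2] [-1.2  1.3]
round [ 609.7 -318. ] [ 609.3 -318.3] [0.4 0.4]
oval [ 432.5 -138.4] [ 432.  -139.8] [0.5 1.4]
obl [ 432.4 -304. ] [ 432.8 -305.3] [-0.3  1.3]
```

```bash
python3 - <<'E'
from h import *
c=load('top9'); h=cv2.cvtColor(c['img'],cv2.COLOR_RGB2HSV); u,v=[int(a) for a in proj(c,(432,-140,50))]
print(h[v,u-26:u+26:2].tolist())
for n,z in(('dish',50),('board',16)):
    f=(lambda h,i:(h[:,:,0]<9)&(h[:,:,1]>110)) if n=='dish' else warm
    print(n); meas(c,(432,-140),z,f,80)
d=cv2.absdiff(c['img'],load('top0')['img']).max(2)
for n,(x,y) in dict(mill=(272,134),jar=(355,139)).items(): print(n,d[y-14:y+16,x-14:x+14].max())
E
```

```text
[[174, 11, 120], [168, 11, 118], [170, 6, 120], [0, 17, 103], [12, 156, 131], [12, 150, 126], [10, 144, 113], [8, 156, 137], [9, 141, 87], [8, 159, 149], [9, 160, 158], [9, 162, 154], [9, 161, 155], [9, 160, 153], [9, 162, 157], [9, 161, 154], [9, 164, 162], [9, 158, 121], [8, 153, 102], [9, 154, 103], [9, 152, 106], [12, 151, 118], [12, 155, 120], [5, 48, 107], [165, 9, 116], [174, 11, 116]]
dish
xy [ 459.6 -174.8] size 8.4 5.6 deg -0.4
board
   ellipse 432.5 -139.0 deg -46.0
xy [ 432.7 -139.2] size 139.3 92.6 deg -45.1
mill 17
jar 21
```

```bash
python3 - <<'E'
from h import *
c=load('top9')
meas(c,(432,-140),50,lambda h,i:(h[:,:,0]<=10)&(h[:,:,1]>110),80)
meas(c,(432,-140),50,lambda h,i:(h[:,:,0]<=9)&(h[:,:,1]>125),80)
E
```

```text
ellipse 432.7 -138.1 deg -48.1
xy [ 433.2 -138.2] size 106.6 62.9 deg -45.4
   ellipse 432.9 -137.8 deg -47.1
xy [ 432.5 -138.9] size 106.5 60.9 deg -45.2
```

Dish and board agree to within 1–2° and about 1.5 mm, so I hand the job in.

```bash
python3 -c "
from cell import *
print(state()['t'],state()['ft_force'].round(1)); print(job_done())"
```

```text
27.1333 [-0.4 -0.4  0.5]
the job is handed in; nothing more can be done
None
```

All four dishes are standing in their matching wooden boards, and I handed the job in at 27 s with the open gripper well clear. Each dish was gripped across its band, lowered to light contact (7 N at most) and then released.

**Position:** in the last top view, each dish's centre is within about 2 mm of its board's centre. The measured offsets are:

| Dish | x offset (mm) | y offset (mm) |
|---|---|---|
| Square | -1.2 | +1.3 |
| Round | +0.4 | +0.4 |
| Oval | +0.5 | +1.4 |
| Oblong | -0.3 | +1.3 |

Most of these offsets lean towards +y. The top and wrist cameras also disagreed by about 2 mm in y throughout. The lean is therefore probably partly calibration error, and I aimed between the two readings.

**Alignment:** the square and oval dishes agree with their boards to within about 2°. The oblong's colour mask was incomplete (52 mm wide instead of 58), so its measured -17.6° against the board's -19.2° is not reliable. The tool's yaw when it was set down agreed with the board to within about 0.2°.

**Seating and bystanders:** the scene view shows all four dishes upright in the boards, and I saw no sign of tilt. The pepper mill and salt jar look unchanged in the before and after top images.

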